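# Tip the stained balls out of the locked dip basket

### The job

Free the wire dip basket from its stand: it is locked under the blue hooks, so twist it while lifting gently, without wrenching, until it comes up with all its balls. Hold its spout low over the wooden tray and tip the basket so that all three balls roll out through the spout into the tray, rocking it if they jam; then stand the empty basket upright in the middle of the black rubber mat and let go. Leave the other things where they are.

Things in the scene. Friction and masses are not known exactly. Their poses are not given: they have to be found in the camera images.
- basket: Loose round wire-mesh dip basket, 126 mm diameter, rim 75 mm high, 0.2 kg. Origin: centre of its flat underside; z up its axis. Its spout points along its own -x: inside, a 38 degree ramp climbs from the floor (3 mm thick) to a 65 mm wide notch in the rim. Balls start to leave when it is tipped spout-down by about 40 degrees, freely at 55 to 65; if they jam side by side in the notch, rocking it frees them.
- basket_grip (a point): Centre of the basket's orange grip bar, 150 mm up its axis on a fixed wire bail: 80 mm long along the basket's y, 16 mm thick, 24 mm deep. It is canted 25 degrees: its upper edge leans away from the spout (to the basket's +x), so fingers pinch its flat faces by coming down tilted 25 degrees, pointing down and towards the spout. Axes as the basket's.
- basket_spout (a point): Middle of the spout's lip edge, at (-96, 0, 49) mm in the basket's frame. Axes as the basket's.
- basket_ear (a point): Tip of one of the basket's two flat orange ears, which stick out along its +y (this one) and -y to 84 mm from its axis: 16 mm wide, 5 mm thick, underside 24 mm above the basket's underside. At the start each is under a blue hook.
- stand: Fixed round wooden drain board, 210 mm diameter, with a short wire cup in which the basket sits nested, its underside 30 mm above the table. Origin: centre of the board's underside, on the table. x, y: see stand_hooks.
- stand_hooks (a point): On the stand's axis, level with the tops of six blue hooks, 69 mm above the table. They sit at 45, 90, 135, 225, 270, 315 degrees from the stand's x on a stiff collar turned by up to 11 degrees either way, NOT reported: look or feel. Hooks are 22 mm wide, reach in to 75 mm from the axis, 3.5 mm above the ears. Ears turned 14 to 31 degrees off a hook, either way, lift through the gap.
- tray: Fixed pale wooden tray, open on top, 200 x 200 x 50 mm outside, walls and floor about 6 mm. Origin: centre of its underside on the table.
- mat: Fixed black rubber drying mat, 190 x 190 x 4 mm. Origin: centre of its underside on the table; its top is 4 mm above.
- ball0: One of three dark stained wooden balls in the basket, 36 mm diameter, 20 g; origin at its centre (its axes turn as it rolls).
- ball1: One of three dark stained wooden balls in the basket, 36 mm diameter, 20 g; origin at its centre (its axes turn as it rolls).
- ball2: One of three dark stained wooden balls in the basket, 36 mm diameter, 20 g; origin at its centre (its axes turn as it rolls).
- glue: Bystander, loose: white glue bottle with red cap, 56 mm diameter, 150 mm tall. Origin: centre of its underside.
- tub: Bystander, loose: white open plastic tub, 100 mm diameter, 60 mm tall. Origin: centre of its underside.
- offcut: Bystander, loose: pale wooden offcut block, 70 x 45 x 35 mm. Origin: centre of its underside.
- square: Bystander, loose: steel try square lying flat, 150 x 100 mm. Origin: underside, middle of the stock.
- bundle: Bystander, loose: bundle of thin wooden strips with a paper band, 220 x 40 x 23 mm. Origin: centre of its underside.
- driver: Bystander, loose: screwdriver lying flat, about 200 mm long. Origin: centre of its underside.

How it is judged:
By the outcome, as a careful person would: the job done as asked, in the order asked, and still so for the second after the job is handed in, with the robot touching nothing.
It also fails if it takes over 72 s, if anything falls off the work surface, if the arm or the gripper's body presses on something with over 40 N, if the wrist force passes 120 N, or if a joint passes its speed limit or range.

### The arm

A 6-joint arm with a two-finger parallel gripper is mounted at the origin on the work surface. World frame = base frame: x ahead of the robot, y to its left, z up, the work surface at z = 0. Lengths are in mm, angles in rad, forces in N, time in s.
With the tool pointing down it reaches from about 325 to 875 mm from the base axis. Payload 4.4 kg.
Tool frame: the origin (TCP) lies on the centre line of the jaws, within the pads' length; the fingertips stand ahead of it and the grasp point (between the pads) lies 6 mm ahead of it (ctrl.tcp_to_tips is the z of the fingertips in the tool frame, in mm); z points along the fingers, y is the line along which they close (so a half turn about z gives the same grasp; the last joint's range is limited). The gripper opens to 85 mm and grips with 20 to 120 N. Pads are 22 mm wide; open, the fingers measure 114 mm over their backs; the gripper's body (76 mm by 85 mm) begins 54 mm behind the grasp point. The pads swing forward as they close: fully open they stand 13 mm farther back than shut.
Start: joints at [-1.49, 0.207, 1.542, -0, 1.393, -0.15], TCP at [132.082, -559.627, 256.282] pointing down, gripper open.
Joint ranges: [-2.73, 2.73], [-0.86, 2.22], [0.23, 2.46], [-1.11, 4.25], [0.08, 2.63], [-2.82, 2.82]. Speed limits (rad/s): [2.79, 2.79, 3.14, 3.14, 3.14, 3.14].

### API

Orientations are given as a 3x3 rotation matrix whose columns are the frame's x, y, z axes.
In Python, from plant import ctrl, sensors, optics gives the robot as it stands. Calls block until the motion is done:
- ctrl.move_ptp(position, orientation): joint-space move of the TCP to a pose.
- ctrl.move_l(position, rot=None, vel=150, threshold=None): straight line of the TCP; rot=None keeps the orientation; vel is the mean speed in mm/s. With threshold (N) it stops when the force on the tool has changed by that much, and returns True; else False.
- ctrl.set_joints(angles): joint-space move.
- ctrl.gripper_to(opening, force=None): finger opening in mm; force is the grip in N (None keeps the last); returns when the fingers have stopped.
- ctrl.hold(seconds).
- ctrl.solve_ik(position, orientation): joint angles nearest the present ones, or None.
- sensors.read_state(): the state.
- optics.grab_frame(name): name is "scene" or "top"; returns (picture, depth): 384x512x3 uint8, red, green, blue; 384x512 float32, mm along the optical axis (not along the pixel's ray), 0 where there is no reading.
- optics.camera_params(name): a dict with "mtx" (3x3 intrinsics, pixels), "k1" (the pictures are not rectified: a ray, as slopes to the right and down, at radius r is drawn at 1 + k1 r^2 times it, then the intrinsics apply), "R" (3x3) and "t" (3): a world point X has camera coordinates R X + t. Camera axes: x right, y down, z forward; pixel columns grow to the right and rows downward; lengths in mm; the calibration is good to about 2 mm. A picture is of the moment at which its call begins. camera_params takes no time and is no camera call.
A pose or a line that the arm cannot do raises ctrl.MotionError and nothing moves.
- ctrl.finish_job(): hands the job in; it is judged then, once.
The state is a dict: "t": time; "q": joint angles; "qvel": joint speeds; "tau": joint torques, N m; "eef_pos": TCP position; "eef_rot": TCP orientation; "force": force on the tool from outside, world axes, zero at the start; "wrist_torque": the same for the moment, N m; "grip_width": finger opening in mm; "grasp_force": force on a finger pad.
Only numpy, scipy, OpenCV 4.12 (cv2) and the standard library are available. Lean on these libraries where they do the work, as an engineer would, in place of code of your own. Each camera call takes 0.05 s, during which the arm holds its last target. There are 200 camera calls.

## Working session

There is one attempt and no reset: what is moved stays moved. The work goes in short steps, each a Python script; the robot and the scene stay as the last script left them, time stands still between calls to the robot, and variables do not carry over. Pictures are saved under pics/ and viewed, at most 10 in all, crops included, and the job is handed in when it is done.

```bash
ls; mkdir -p pics; cat > h.py <<'E'
import numpy as np, cv2
from plant import ctrl, sensors, optics
def grab(n,name=None):
    p,d=optics.grab_frame(n)
    if name: cv2.imwrite('pics/'+name,p[:,:,::-1])
    return p,d
def rays(n,uv):
    c=optics.camera_params(n);K=np.array(c['mtx']);R=np.array(c['R']);t=np.array(c['t'])
    uv=np.atleast_2d(uv).astype(float)
    s=cv2.undistortPoints(uv.reshape(-1,1,2),K,np.array([c['k1'],0,0,0.])).reshape(-1,2)
    return -R.T@t,np.c_[s,np.ones(len(s))]@R
def onplane(n,uv,z):
    o,d=rays(n,uv); return o+d*((z-o[2])/d[:,2])[:,None]
def withdepth(n,uv,dep):
    o,d=rays(n,uv); return o+d*np.atleast_1d(dep)[:,None]
def proj(n,X):
    c=optics.camera_params(n);R=np.array(c['R']);t=np.array(c['t'])
    X=np.atleast_2d(X).astype(float)
    return cv2.projectPoints(X,cv2.Rodrigues(R)[0],t,np.array(c['mtx']),np.array([c['k1'],0,0,0.]))[0].reshape(-1,2)
E
python3 - <<'E'
from h import *
a,_=grab('scene','s0.png');b,_=grab('top','t0.png')
for n in('scene','top'):
    c=optics.camera_params(n);print(c['mtx'],c['k1'],rays(n,[[256,192]]))
print(ctrl.tcp_to_tips)
E
```

```text
pics
[[456.70181275   0.         250.74658144]
 [  0.         456.70181275 196.65136434]
 [  0.           0.           1.        ]] 0.0043443215368636585 (array([1607.00453494,  -70.36055533,  927.23567773]), array([[-0.78578692,  0.0773419 , -0.61383483]]))
[[373.77450981   0.         250.70656082]
 [  0.         373.77450981 192.29442967]
 [  0.           0.           1.        ]] -0.026236896911234715 (array([ 465.81668752,   19.59365028, 1204.01604063]), array([[ 0.12264721, -0.02620252, -0.99220576]]))
25.0
```

View pics/s0.png

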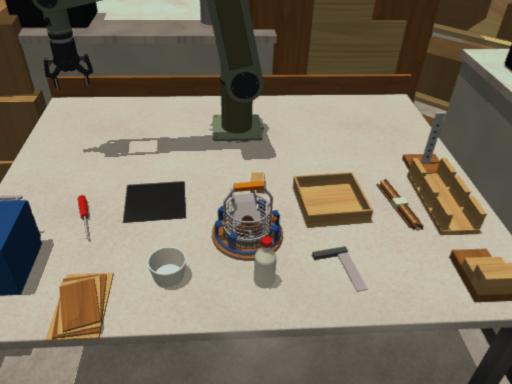

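View pics/t0.png

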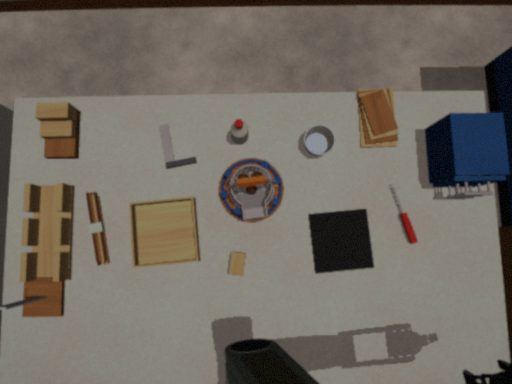

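The top view shows the basket on its stand at about (251,190), spout toward the robot at (253,212) and the orange bar at (253,181). The tray is at (165,231), the mat at (341,240), the glue at (239,131) and the offcut at (237,263).

```bash
cat > m.py <<'E'
from h import *
p,d=grab('top');s,ds=grab('scene')
def crop(im,x0,y0,x1,y1,f,n): cv2.imwrite('pics/'+n,cv2.resize(im[y0:y1,x0:x1,::-1],None,fx=f,fy=f,interpolation=cv2.INTER_CUBIC))
crop(p,211,150,291,226,7,'tc.png'); crop(s,200,165,295,265,6,'sc.png')
hs=cv2.cvtColor(p,cv2.COLOR_RGB2HSV)
def box(mask,roi,z,nm):
    m=np.zeros_like(mask);x0,y0,x1,y1=roi;m[y0:y1,x0:x1]=mask[y0:y1,x0:x1]
    c=max(cv2.findContours(m,cv2.RETR_EXTERNAL,cv2.CHAIN_APPROX_NONE)[0],key=cv2.contourArea)
    W=onplane('top',c.reshape(-1,2),z)[:,:2].astype(np.float32)
    print(nm,cv2.contourArea(c),cv2.minAreaRect(W),[round(float(v),1) for r in cv2.minEnclosingCircle(W) for v in np.ravel(r)]); return c
box(cv2.inRange(hs,(0,0,0),(180,255,45)),(300,195,385,285),4,'mat')
box(cv2.inRange(hs,(8,70,60),(30,255,255)),(120,185,210,275),50,'tray')
box(cv2.inRange(hs,(5,190,120),(18,255,255)),(215,150,290,230),161,'bar')
# blue hooks / blue ears pixels
b=cv2.inRange(hs,(100,110,50),(125,255,255));o=cv2.inRange(hs,(5,190,120),(18,255,255))
for m,z,nm in((b,66,'blue'),(o,60,'orange')):
    n,l,st,ce=cv2.connectedComponentsWithStats(m)
    for i in range(1,n):
        if st[i,4]>3 and 211<ce[i][0]<291 and 150<ce[i][1]<226: print(nm,st[i],ce[i].round(1),onplane('top',ce[i],z).round(0))
ii=np.argwhere(o[150:226,211:291])+[150,211]
# depth heights
for u,v in((253,181),(240,131),(237,263),(165,200),(341,240)):
    print(u,v,withdepth('top',[u,v],d[v,u]).round(0))
E
python3 m.py
```

```text
mat 3159.5 ((453.8197937011719, -278.8726806640625), (182.36512756347656, 183.5847625732422), 4.273985385894775) [453.3, -279.7, 127.1]
tray 4176.0 ((492.3586730957031, 274.9177551269531), (199.14996337890625, 203.8273162841797), 4.607070446014404) [491.7, 275.4, 138.4]
bar 95.5 ((630.4019165039062, 5.33935546875), (14.526052474975586, 74.66117095947266), 6.16971492767334) [630.6, 5.4, 37.4]
blue [224 160  57  25 163] [255.4 169.3] [[677. -10.  66.]]
blue [222 178  20  39 119] [229.5 201.3] [[579.  71.  66.]]
blue [268 187  13  26  68] [275.1 200.5] [[579. -68.  66.]]
orange [238 176  27   8 125] [251.1 179.4] [[647.   4.  60.]]
253 181 [[622.   0. 190.]]
240 131 [[ 466.   20. 1204.]]
237 263 [[391.  52.  35.]]
165 200 [[589. 271.  52.]]
341 240 [[ 454. -281.    4.]]
```

View pics/tc.png

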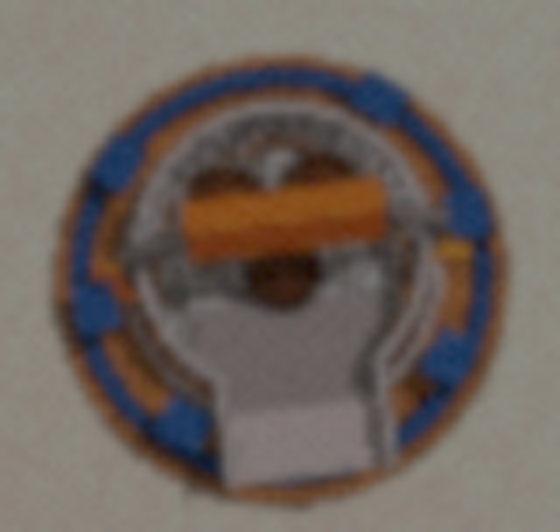

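View pics/sc.png

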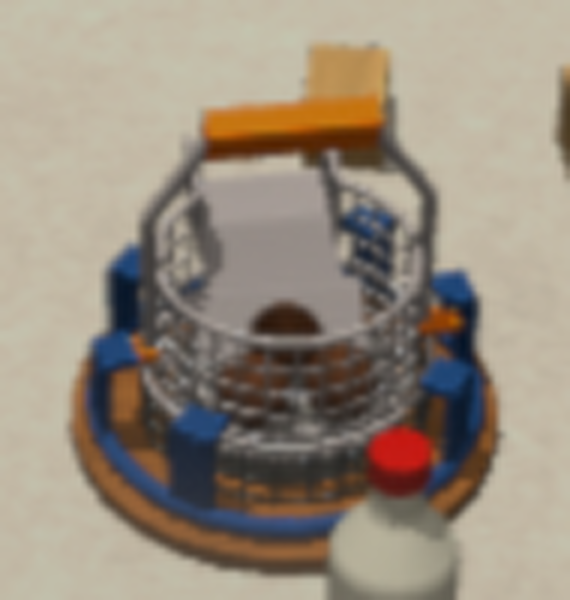

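The crops show hook tops (top-view crop) at (120,160), (380,98), (468,210), (450,357), (97,307), (183,425). The ears at (455,250) and (115,275) sit partly clear of their hooks on the clockwise side, so a clockwise twist is the shorter one.

```bash
cat > m2.py <<'E'
from h import *
off=np.array([211,150])-0.0
P=lambda l,z: onplane('top',np.array(l)/7+off-0.43,z)[:,:2]
H=P([(120,160),(97,307),(183,425),(450,357),(468,210),(380,98)],69)
from scipy.optimize import least_squares
# nominal angles (world) order around: front-left.. relative 45,90,135,225,270,315
nom=np.radians([45,90,135,225,270,315])
f=lambda a:(np.c_[a[0]+a[3]*np.cos(nom+a[2]),a[1]+a[3]*np.sin(nom+a[2])]-H).ravel()
r=least_squares(f,[600,5,0,85]);print('hooks c,rot,r',r.x[:2].round(1),np.degrees(r.x[2]).round(1),r.x[3].round(1),np.abs(r.fun).max().round(1))
p,d=grab('top');hs=cv2.cvtColor(p,cv2.COLOR_RGB2HSV)
# board circle
E=P([(55,270),(505,270),(280,52),(280,502)],22);print('board ext',E.round(0))
o=cv2.inRange(hs,(5,190,120),(18,255,255));n,l,st,ce=cv2.connectedComponentsWithStats(o);i=1+np.argmax(st[1:,4])
v,u=np.nonzero(l==i);W=onplane('top',np.c_[u,v],188)[:,:2].astype(np.float32);print('bar',cv2.minAreaRect(W),W.mean(0))
L=P([(228,487),(370,473)],79);print('lip',L.round(1),L.mean(0).round(1))
e=P([(455,250),(112,277)],57);print('ears',e.round(1),np.degrees(np.arctan2(*(e[1]-e[0])[::-1])))
print('bar z',withdepth('top',np.c_[u,v],d[v,u])[:,2].round(0)[::10])
print(sensors.read_state()['eef_rot'],sensors.read_state()['t'])
for nme,uv,z in (('glue cap',[239,125],150),('offcut',[237,263],35),('tubL',[317,140],60)): print(nme,onplane('top',uv,z).round(0))
E
python3 m2.py
```

```text
hooks c,rot,r [623.2   4.5] 13.2 84.2 0.9
board ext [[627. 108.]
 [623. -97.]
 [726.   3.]
 [519.   8.]]
bar ((626.8318481445312, 5.8968658447265625), (14.12338924407959, 72.80938720703125), 4.448045253753662) [626.61725     5.8834114]
lip [[523.4  30.3]
 [528.2 -30.8]] [ 5.258e+02 -3.000e-01]
ears [[627.5 -71.9]
 [618.2  80.2]] 93.48269951092153
bar z [190. 191. 187. 193. 191. 188. 194. 190. 194. 191. 192. 195. 191.]
[[ 9.73247251e-01  2.29760273e-01 -7.88899041e-05]
 [ 2.29760221e-01 -9.73246655e-01  1.09032346e-03]
 [ 1.73733681e-04 -1.07928008e-03 -9.99999402e-01]] 0.25
glue cap [[793.  37. 150.]]
offcut [[391.  52.  35.]]
tubL [[ 769. -206.   60.]]
```

```bash
cat >> h.py <<'E'
from scipy.spatial.transform import Rotation as Ro
GR=np.array([622.7,5,180.])
def brot(yaw,tip=0): return (Ro.from_euler('z',yaw,degrees=True)*Ro.from_euler('y',-tip,degrees=True)).as_matrix()
c25,s25=np.cos(np.radians(25)),np.sin(np.radians(25))
T0=np.array([[0,c25,-s25],[1,0,0],[0,-s25,-c25]])   # tool axes (columns) in basket frame
FLIP=np.diag([-1,-1,1.])
def tool(grip,yaw,tip=0,back=0,flip=True):
    R=brot(yaw,tip)@T0
    if flip: R=R@FLIP
    return np.asarray(grip)-(6+back)*R[:,2],R
def lip_grip(lip,yaw,tip): return np.asarray(lip)-brot(yaw,tip)@[-96,0,-101]
def st(): 
    s=sensors.read_state();print('t%.1f pos'%s['t'],np.round(s['eef_pos'],1),'F',np.round(s['force'],1),'M',np.round(s['wrist_torque'],2),'w%.1f g%.0f'%(s['grip_width'],s['grasp_force']));return s
E
python3 - <<'E'
from h import *
for fl in(True,False):
    for nm,a in(('pre',(GR,4,0,110)),('grasp',(GR,4)),('tw',(GR,-9.5)),('tw2',(GR,-18)),('up',(GR+[0,0,110],-9.5))):
        print(fl,nm,np.round(q,2) if (q:=ctrl.solve_ik(*tool(*a,flip=fl))) is not None else None)
    for yaw in range(-180,180,30):
        d=brot(yaw)[:2,0]
        lip=np.r_[np.array([492,275])+15*d,75]
        qs=[ctrl.solve_ik(*tool(lip_grip(lip,yaw,t),yaw,t,flip=fl)) for t in(0,40,60,75)]
        m=ctrl.solve_ik(*tool([454,-279,158],yaw,flip=fl))
        print(yaw,[None if q is None else np.round(q[[0,3,4,5]],1).tolist() for q in qs+[m]])
E
```

```text
True pre None
True grasp None
True tw None
True tw2 None
True up None
-180 [[0.6, -0.3, 0.8, 0.8], [0.3, 0.1, 1.6, 0.3], [0.3, 0.2, 1.9, 0.3], [0.2, 0.2, 2.2, 0.3], [-0.9, 0.4, 0.9, -1.2]]
-150 [[0.2, 0.2, 0.8, -0.4], [0.4, -0.0, 1.6, -0.1], [0.4, -0.1, 2.0, -0.1], [0.4, -0.1, 2.3, -0.1], [-1.0, 0.5, 1.1, -1.7]]
-120 [[-0.0, 0.5, 1.0, -1.3], [0.4, -0.2, 1.5, -0.6], [0.5, -0.3, 1.9, -0.5], [0.6, -0.4, 2.1, -0.5], [-0.9, 0.4, 1.3, -2.1]]
-90 [[-0.1, 0.5, 1.2, -1.8], [0.4, -0.2, 1.4, -1.1], [0.6, -0.5, 1.7, -0.9], [0.7, -0.6, 1.9, -0.8], [-0.9, 0.3, 1.5, -2.5]]
-60 [[-0.0, 0.4, 1.5, -2.2], [0.5, -0.3, 1.3, -1.6], [0.7, -0.6, 1.4, -1.2], [0.8, -0.8, 1.5, -1.0], None]
-30 [[0.1, 0.3, 1.7, -2.5], [0.4, -0.2, 1.1, -2.1], [0.7, -0.7, 1.0, -1.6], [0.9, -1.0, 1.1, -1.2], None]
0 [None, [0.4, -0.1, 1.0, -2.7], [0.5, -0.5, 0.7, -2.3], None, [-0.6, -0.2, 1.6, 2.6]]
30 [None, None, [0.3, 0.3, 0.6, 2.7], [0.2, 1.0, 0.3, 2.0], [-0.5, -0.4, 1.4, 2.2]]
60 [[0.6, -0.2, 1.8, 2.6], [0.3, 0.2, 1.1, 2.3], [0.1, 0.7, 0.9, 1.8], [-0.2, 1.1, 1.0, 1.3], [-0.5, -0.5, 1.2, 1.8]]
90 [[0.7, -0.3, 1.6, 2.3], [0.3, 
[... 1200 characters left out ...]
.8, 0.3], [0.4, -0.1, 1.0, 0.4], [0.5, -0.5, 0.7, 0.8], None, [-0.6, -0.2, 1.6, -0.5]]
30 [[0.4, -0.1, 1.9, -0.1], [0.3, 0.1, 1.0, -0.2], [0.3, 0.3, 0.6, -0.4], [0.2, 1.0, 0.3, -1.2], [-0.5, -0.4, 1.4, -0.9]]
60 [[0.6, -0.2, 1.8, -0.5], [0.3, 0.2, 1.1, -0.8], [0.1, 0.7, 0.9, -1.3], [-0.2, 1.1, 1.0, -1.9], [-0.5, -0.5, 1.2, -1.3]]
90 [[0.7, -0.3, 1.6, -0.8], [0.3, 0.3, 1.2, -1.4], [-0.0, 0.6, 1.3, -1.8], [-0.2, 0.9, 1.4, -2.1], [-0.5, -0.5, 0.9, -1.8]]
120 [[0.8, -0.4, 1.4, -1.2], [0.3, 0.3, 1.4, -1.9], [0.0, 0.5, 1.5, -2.2], [-0.1, 0.7, 1.7, -2.3], [-0.6, -0.3, 0.7, -2.5]]
150 [[0.8, -0.5, 1.1, -1.6], [0.3, 0.2, 1.5, -2.4], [0.1, 0.4, 1.8, -2.5], [0.1, 0.5, 2.0, -2.5], [-0.8, 0.2, 0.7, 2.8]]
```

```bash
sed -i 's/flip=True/flip=False/' h.py; python3 - <<'E'
from h import *
ctrl.gripper_to(60,force=60)
ctrl.move_ptp(*tool(GR,4,back=110)); st()
print(ctrl.move_l(tool(GR,4,back=0)[0],vel=120,threshold=12)); st()
a,_=grab('scene');b,_=grab('top')
A=cv2.resize(a[150:270,195:305],None,fx=3.6,fy=3.6);B=cv2.resize(b[145:245,205:305],None,fx=4.0,fy=4.0)
cv2.imwrite('pics/g1.png',np.hstack([A[:400],B])[:,:,::-1])
E
```

```text
t3.4 pos [671.6   7.  285.3] F [ 0.1 -0.5  0.2] M [ 0.1  -0.18 -0.07] w60.0 g0
False
t4.5 pos [626.1   5.1 186.5] F [0.1 0.  0. ] M [ 0.03 -0.21 -0.03] w59.7 g0
```

View pics/g1.png

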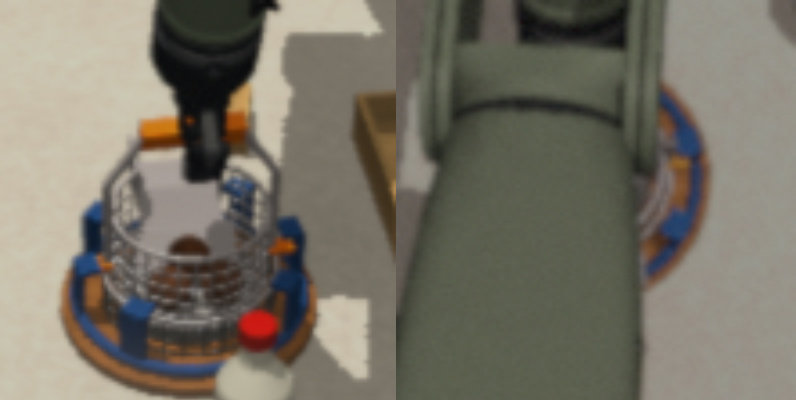

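The fingers straddle the bar at about (205,120) in the left panel, slightly right of the bar's middle, with the ears still by their hooks. Closing and twisting gently next.

```bash
python3 - <<'E'
from h import *
ctrl.gripper_to(0,force=70); st()
# small lift to take weight, then twist in steps
for y in (1,-2,-5,-8,-9.5):
    p,R=tool(GR+[0,0,1.0],y); ctrl.move_l(p,R,vel=20); s=st()
    if abs(s['wrist_torque'][2])>2.5 or np.linalg.norm(s['force'])>25: print('stop');break
E
```

```text
t5.0 pos [625.5   5.1 185.7] F [ 0.2 -1.3  0.7] M [ 0.03 -0.23  0.1 ] w15.0 g69
t5.3 pos [625.7   5.4 186.6] F [2.1 1.  1.6] M [ 0.58 -0.37 -0.31] w15.2 g69
t5.5 pos [625.4   5.3 186.9] F [2.2 1.2 2.1] M [ 0.42 -0.06 -0.19] w15.3 g69
t5.8 pos [625.1   4.7 186.8] F [0.2 0.3 2.9] M [ 0.17  0.31 -0.  ] w15.1 g69
t6.0 pos [624.9   4.5 186.7] F [ 0.2 -1.2  3.3] M [0.07 0.53 0.13] w15.0 g69
t6.3 pos [625.1   4.3 186.7] F [-0.1 -1.6  4.8] M [-0.2   0.66  0.38] w15.2 g70
```

```bash
python3 - <<'E'
from h import *
for dz in (3,6,9,13,18,25,35):
    p,R=tool(GR+[0,0,dz],-9.5); hit=ctrl.move_l(p,vel=25,threshold=8); s=st()
    if hit: print('hit',dz);break
a,_=grab('scene');b,_=grab('top')
A=cv2.resize(a[140:260,190:310],None,fx=4,fy=4);B=cv2.resize(b[145:245,245:325],None,fx=4.8,fy=4.8)
cv2.imwrite('pics/g2.png',np.hstack([A[:480],B[:480]])[:,:,::-1])
E
```

```text
t6.5 pos [625.5   5.  187.4] F [ 0.5 -0.7 -2.4] M [-0.   -0.45 -0.  ] w15.0 g69
t6.8 pos [625.3   4.8 191.2] F [-0.7 -0.6 -2.8] M [-0.01 -0.35 -0.  ] w15.2 g68
t7.0 pos [625.4   4.6 194.7] F [ 0.1  1.1 -3.7] M [-0.12 -0.35  0.01] w15.2 g68
t7.4 pos [625.4   4.5 198.8] F [-0.5  0.1 -3. ] M [-0.01 -0.44  0.05] w14.8 g68
t7.7 pos [625.4   4.6 203.8] F [ 0.2 -0.  -2.8] M [-0.11 -0.39 -0.02] w15.0 g68
t8.1 pos [625.4   4.5 210.8] F [ 0.3  0.8 -3.1] M [-0.06 -0.41  0.  ] w15.2 g68
t8.7 pos [625.3   4.6 220.7] F [-0.4  0.4 -2.8] M [-0.11 -0.37  0.02] w14.7 g68
```

View pics/g2.png

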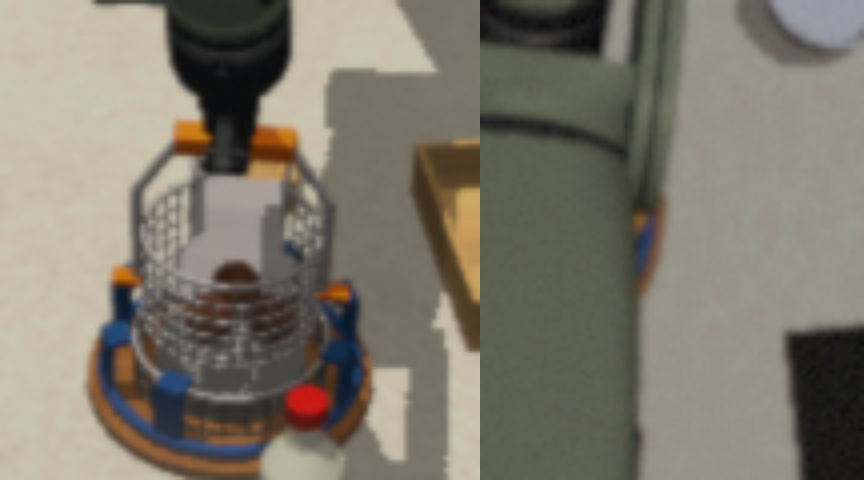

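The ears at (125,275) and (335,292) are clear above the hooks, and the load of about 2.8 N matches the basket with three balls. Next: carry to the tray and tip.

```bash
cat >> h.py <<'E'
YT=-60
def pour(tip,low=70,vel=80,lip=None,yaw=YT):
    B=brot(yaw,tip)
    zl=(B@[-96,0,-101])[2]; zb=min((B@[x,0,-150])[2] for x in(-63,63))
    g=low-min(zl,zb)
    d=brot(yaw)[:2,0]; L=np.array([492,275])+25*d
    xy=L-(B@[-96,0,-101])[:2]
    p,R=tool([*xy,g],yaw,tip); ctrl.move_l(p,R,vel=vel)
E
python3 - <<'E'
from h import *
ctrl.move_l(tool(GR+[0,0,115],-9.5)[0],vel=120)
B=brot(YT,0);d=B[:2,0]
xy=np.array([492,275])+25*d-(B@[-96,0,-101])[:2]
p,R=tool([*xy,270],YT); ctrl.move_l(p,R,vel=170); st()
pour(20,90,vel=100);pour(35,75,vel=60);st();pour(45,vel=40);st();pour(55,vel=40);pour(60,vel=40);ctrl.hold(.6);st()
a,_=grab('scene');b,_=grab('top')
A=cv2.resize(a[120:260,255:395],None,fx=2.85,fy=2.85);B=cv2.resize(b[180:280,115:215],None,fx=4,fy=4)
cv2.imwrite('pics/g3.png',np.hstack([A[:398],B[:398]])[:,:,::-1])
E
```

```text
t10.8 pos [554.  167.5 275.1] F [ 0.   1.3 -3. ] M [-0.33 -0.22 -0.02] w15.3 g68
t12.3 pos [515.  235.7 240.1] F [-0.4  0.9 -3.1] M [ 0.3   0.15 -0.04] w15.1 g68
t13.1 pos [502.1 258.  226.6] F [-0.2 -0.1 -2.4] M [0.45 0.27 0.01] w14.9 g68
t15.1 pos [483.1 290.5 208.6] F [ 0.7 -0.  -2.6] M [0.59 0.29 0.07] w15.0 g69
```

View pics/g3.png

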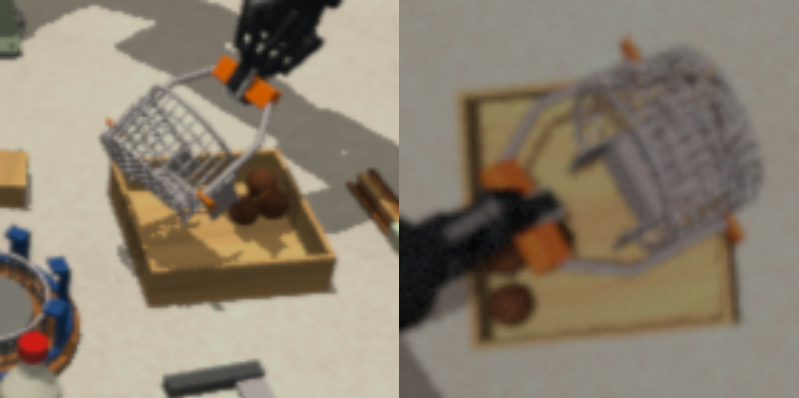

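The scene view shows three balls in the tray's far corner, at (262,178), (243,208) and (272,203); I'll rock once, lift away, and verify by ball count and load.

```bash
python3 - <<'E'
from h import *
pour(67,75,vel=60);pour(58,75,vel=60)
pour(40,110,vel=150)
B=brot(YT,0);d=B[:2,0]
xy=np.array([492,275])+25*d-(B@[-96,0,-101])[:2]
p,R=tool([*xy,280],YT); ctrl.move_l(p,R,vel=150)
p,R=tool([550,0,300],-45); ctrl.move_l(p,R,vel=250); ctrl.hold(.4)
print(np.mean([(ctrl.hold(.04),sensors.read_state()['force'])[1] for _ in range(8)],0).round(2)); st()
a,_=grab('scene');b,_=grab('top')
A=cv2.resize(a[80:220,185:385],None,fx=2.2,fy=2.2);B=cv2.resize(b[180:280,115:215],None,fx=3.08,fy=3.08)
cv2.imwrite('pics/g4.png',np.hstack([A[:308],B[:308]])[:,:,::-1])
E
```

```text
[-0.14 -0.24 -2.4 ]
t19.2 pos [551.8  -1.9 305.4] F [-0.6 -1.  -3.2] M [-0.31 -0.29  0.02] w14.9 g69
```

View pics/g4.png

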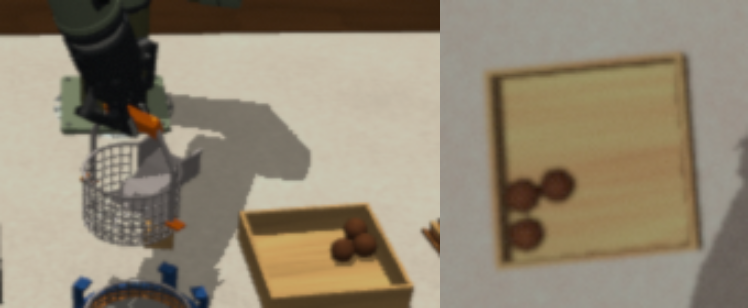

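All three balls are in the tray at (522,193), (557,184) and (525,235) of the right panel, and the basket hangs empty and level. Placing it on the mat.

```bash
python3 - <<'E'
from h import *
M=np.array([454,-279.5]);Y=-30
p,R=tool([*M,240],Y); ctrl.move_l(p,R,vel=200)
ctrl.move_l(tool([*M,166],Y)[0],vel=100); ctrl.hold(.3); st()
print(ctrl.move_l(tool([*M,149],Y)[0],vel=15,threshold=5)); s=st()
a,_=grab('scene');b,_=grab('top')
A=cv2.resize(a[120:240,90:210],None,fx=3.33,fy=3.33);B=cv2.resize(b[190:290,290:390],None,fx=4,fy=4)
cv2.imwrite('pics/g5.png',np.hstack([A[:399],B[:399]])[:,:,::-1])
E
```

```text
t22.1 pos [ 456.5 -281.   172. ] F [-0.1 -0.3 -2.4] M [-0.19 -0.32 -0.01] w15.0 g68
True
t22.9 pos [ 456.  -281.1  159.6] F [ 0.2 -1.2  4. ] M [ 0.02 -0.06  0.04] w15.2 g70
```

View pics/g5.png

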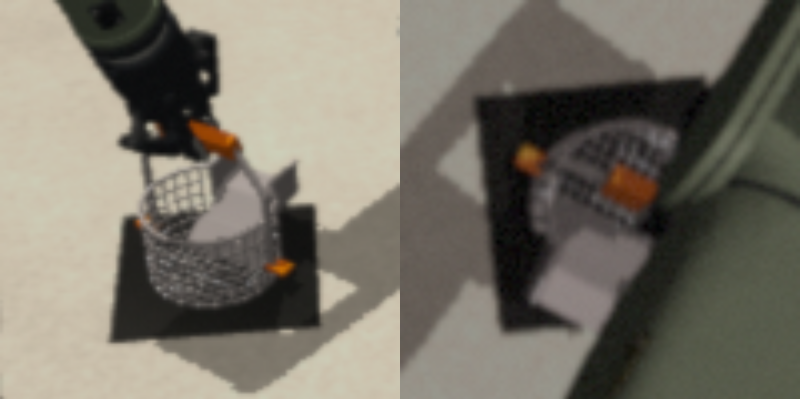

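The basket stands upright on the mat, with contact at grip height 154 mm as expected. Release and back off along the finger axis.

```bash
python3 - <<'E'
from h import *
M=np.array([454,-279.5]);Y=-30
ctrl.gripper_to(50); st()
p,R=tool([*M,154],Y,back=130); ctrl.move_l(p,vel=120)
ctrl.set_joints([0.3,0.207,1.542,0,1.393,-0.15]); st()
a,_=grab('scene');b,d=grab('top')
hs=cv2.cvtColor(b,cv2.COLOR_RGB2HSV);o=cv2.inRange(hs,(5,150,80),(20,255,255));n,l,s_,ce=cv2.connectedComponentsWithStats(o)
for i in range(1,n):
    x,y=ce[i]
    if s_[i,4]>2 and 290<x<390 and 190<y<290: print(s_[i],onplane('top',ce[i],30).round(0),onplane('top',ce[i],160).round(0))
A=cv2.resize(a[100:260,60:400],None,fx=1.5,fy=1.5);B=cv2.resize(b[180:280,290:390],None,fx=2.4,fy=2.4)
cv2.imwrite('pics/g6.png',np.hstack([A[:240],B[:240]])[:,:,::-1])
E
```

```text
t23.4 pos [ 455.1 -280.1  157.8] F [ 0.4 -0.1 -0.2] M [-0.1  -0.21 -0.  ] w50.2 g0
t26.7 pos [518.2 249.4 255.8] F [ 0.7 -0.1 -0.5] M [-0.05 -0.01  0.01] w49.9 g0
[319 226   7   8  35] [[ 489. -216.   30.]] [[ 486. -190.  160.]]
[341 232  29  19 251] [[ 451. -318.   30.]] [[ 453. -281.  160.]]
[366 253   2   3   5] [[ 409. -352.   30.]] [[ 415. -311.  160.]]
```

View pics/g6.png

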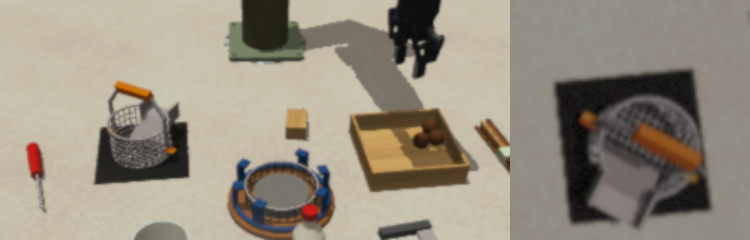

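The basket stands empty and upright within about 7 mm of the mat's centre, the three balls are in the tray, and the arm is clear.

```bash
python3 -c "
from h import *
print(ctrl.finish_job())"
```

```text
the job is handed in; nothing more can be done
None
```

The job is handed in, though no verdict came back: the basket was freed with low forces, all three balls are in the tray, and the empty basket stands upright near the middle of the mat (about 7 mm off centre), with the robot clear at about 27 s.

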